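# Set up an upward-looking inspection camera for a batch of arbors

### The arm

A 6-joint arm with a two-finger parallel gripper is mounted at the origin on the work surface. World frame = base frame: x ahead of the robot, y to its left, z up, the work surface at z = 0. Lengths are in m, angles in degrees, forces in N, time in s.
With the tool pointing down it reaches from about 0.4 to 0.825 m from the base axis. Payload 7 kg.
Tool frame: the origin (TCP) lies on the centre line of the jaws, within the pads' length; the fingertips stand 8 mm ahead of it and the grasp point (between the pads) lies 11 mm behind it (r.tcp_to_tips is the distance from the TCP to the fingertips, in m); z points along the fingers, y is the direction in which the jaws open and shut (so a half turn about z gives the same grasp; the last joint's range is limited). The gripper opens to 88 mm and grips with 3 to 60 N. Pads are 19 mm wide; open, the fingers measure 130 mm over their backs; the gripper's body (78 mm by 193 mm) begins 47 mm behind the grasp point.
Start: joints at [-48.352, 20.546, 0.682, 0, -70.136, -16.507], TCP at [0.287, -0.611, 0.235] pointing down, gripper open.
Joint ranges: [-176.03, 176.03], [-82.01, 121.73], [-58.28, 71.71], [-173.87, 95.51], [-174.79, -0.11], [-173.66, 173.66]. Speed limits (degrees/s): [136.94, 136.94, 172.46, 180, 180, 180].

### API

Orientations are given as [roll, pitch, yaw] about the fixed x, y, z axes, in that order (R = Rz(yaw) Ry(pitch) Rx(roll)).
In Python, from plant import r gives the robot as it stands.
- The arm moves only by the tool drive_tool, never from a script. Its argument "plan" is text: rows parted by semicolons, each of 4 numbers parted by spaces: the shift along the tool's x, y, z in cm, then the turn about the tool's z in rad. A call has 1 to 8 rows; each row is the pose to reach, as a shift and turn from the pose commanded when the call began, along the tool's axes at that moment; what a row does not reach only later rows make up. A row lasts 1/8 s, in which the tool goes at most 62.5 mm and 10.7 degrees, less where a joint would pass 70% of its speed; a pose out of reach is approached as far as the arm can. A call with a gripper value outside its range is refused whole. "fingers" is the closure, from -1 (fully open) to 1 (shut), set as the call begins (left out, the last holds). The fingers move at their own pace and stop on an object; "squeeze" is the grip in N (left out, the last holds). Time passes only in rows, so rows that repeat a pose let the fingers close. It gives the time, the measured TCP pose, the force and the opening at its end, in the units of the state.
- r.get_state(): the state, without advancing time (a new reading comes with each control period).
- r.capture(name): name is "side" or "top" or "wrist"; returns a dict with "frame" (480x640x3 uint8, red, green, blue), "fovy" (degrees; the focal length in pixels is half the picture's height over the tangent of half this angle, whatever the lens; pixels are square), "cx", "cy" (the principal point, pixels), "rvec" (rotation vector, rad) and "tvec" (3), from world to camera coordinates, as OpenCV has them. Camera axes: x right, y down, z forward; pixel columns grow to the right and rows downward; lengths in m; the calibration is good to about 2 mm. A picture is of the moment at which its call begins. There is no depth.
- r.close_job(): hands the job in, once; it reports no verdict.
The state is a dict: "time_s": time; "joints": joint angles; "qd": joint speeds; "joint_torque": joint torques, N m; "tcp_pos": TCP position; "eef_rot": TCP orientation; "contact_force": force on the tool from outside, world axes, zero at the start; "moment": the same for the moment, N m; "gripper_width": finger opening in m.
Only numpy, scipy, OpenCV 4.12 (cv2) and the standard library are available. Lean on these libraries where they do the work, as an engineer would, in place of code of your own. Each camera call takes 0.05 s, during which the arm holds its last target. There are 200 camera calls.

### The job

Set up the inspection camera: put the dust cap from its threaded port, knob up, into the shallow tray, stand the lens upright on the ramps inside the port's rim (if it falls straight in, lift it and set it down again a little turned), turn it gently backward (counter-clockwise) until it drops a step into the thread, then forward (clockwise) until it is screwed fully home. After that lay every arbor level in the V-notches of the rack, one to a notch pair, and when all are in, push the lamp lever right over to on. Do not knock the lens over, force it hard into the port or disturb the ring gauge, bottle and screwdriver.

Things in the scene. Friction and masses are not known exactly. Their poses are not given: they have to be found in the camera images.
- port: fixed camera: white base 110 x 110 x 22 mm with an upright black ring, outer radius 45, inner 37, rim 71.5 mm above the underside. Origin: centre of the underside, z up on the port axis. Inside the ring a right-hand thread with four equal starts, 90 degrees apart: turned clockwise from above, the lens screws down. See port_rim and port_thread for how it works
- port_rim (a point): point on the port axis at the rim, 71.5 mm up. Inside the ring stand four steel ramps, inner radius 25, 40 degrees long, 4 mm thick, rising counter-clockwise, tops 63 to 66 mm up. After each high end comes a 40 degree gap, then a stop tooth 10 degrees wide, top 70 mm up. The lens set down rests by its lugs on ramps or teeth; a lug leaving a tooth slips 6 mm to the ramp: not yet the drop
- port_thread (a point): point on the port axis at the thread floor, 54 mm up. Lugs on the ramps jam on a tooth if turned clockwise; turned counter-clockwise, at most 1.4 rad, they drop about 10 mm through the gaps and stop at the next tooth. From there clockwise 0.7 to 1.0 rad they run under the ramps, sinking 3 mm more (3.5 mm per rad), to a firm stop: fully home
- lens: loose lens, 103 mm high, 0.3 kg, standing upright on its nose on the table. Origin: centre of the underside, z up. Nose radius 19.5 widening to 23.75 at 7 mm, then 23.75 to 48 mm up; four brass lugs 24 degrees wide, 30 to 34.5 mm up, out to radius 36. Its origin is 34 to 40 mm above the port's while resting on ramps or teeth, about 27 after the drop, 24 when fully home
- lens_grip (a point): centre of the black ribbed grip barrel (radius 28 mm, from 48 to 103 mm up), 83 mm above the lens's underside. A light grip of 6 to 10 N turns the lens and lets it slide through the fingers up or down
- cap: loose grey dust cap lying on the port's ring: disc radius 42, 6 mm thick, on a plug radius 22, 6 mm deep, with an upright knob radius 12, 24 mm high, on top; 80 g. Origin: centre of the plug's underside; disc 6 to 12 mm, knob 12 to 36 mm above it
- tray: fixed white open tray for the cap, 116 x 116 x 25 mm outside, walls and floor 4 to 5 mm. Origin: centre of the underside, x and y along its sides
- rack: fixed rack: aluminium plate 230 (x) x 150 (y) x 8 mm with three pairs of dark steel V-blocks, each pair 110 mm apart in rack y (blocks 12 mm thick), pairs 75 mm apart in rack x. An arbor lies along rack y with its round journals in the two V's. Each V is 90 degrees, 32 mm wide at the top, its bottom 30 mm and its top edges 46 mm above the table. Origin: centre of the plate's underside
- notch0 (a point): where an arbor's centre rests in notch pair 0 of the rack, 40 mm above the table, at rack x = -75 mm; axes as the rack's (arbor lies along y)
- notch1 (a point): where an arbor's centre rests in notch pair 1 of the rack, 40 mm above the table, at rack x = 0; axes as the rack's (arbor lies along y)
- notch2 (a point): where an arbor's centre rests in notch pair 2 of the rack, 40 mm above the table, at rack x = +75 mm; axes as the rack's (arbor lies along y)
- arbor0: loose steel arbor, 0.35 kg, may be absent: 170 mm long along its own x, round journals of 14 mm diameter at both ends, in the middle a square body 22 x 22 mm, 70 mm long, on which it lies on the table. Origin: its centre (11 mm above the table when lying there). Grip the square body from above
- arbor1: loose steel arbor, 0.35 kg, may be absent: 170 mm long along its own x, round journals of 14 mm diameter at both ends, in the middle a square body 22 x 22 mm, 70 mm long, on which it lies on the table. Origin: its centre (11 mm above the table when lying there). Grip the square body from above
- arbor2: loose steel arbor, 0.35 kg, may be absent: 170 mm long along its own x, round journals of 14 mm diameter at both ends, in the middle a square body 22 x 22 mm, 70 mm long, on which it lies on the table. Origin: its centre (11 mm above the table when lying there). Grip the square body from above
- lamp (a joint): lamp lever, rad: 0 = off, leaning to the lamp box's -x; 1.0 = on, leaning to its +x; it stays where it is left and takes about 2 N at the tip
- lamp_tip (a point): centre of the black ball (radius 13 mm) on the end of the lamp lever; the lever is 60 mm long and turns about a level axis along the lamp box's y, 52 mm above the table
- lampbox: fixed grey lamp box 120 x 90 x 30 mm; the lever's dark 25 mm high block stands on the middle of its top. Origin: centre of the underside; the lever is pushed along its +x
- cleaner: bystander: clear bottle 120 mm high, radius 24; origin under its centre
- ringgauge: bystander: steel ring gauge, 66 mm across, 18 mm high; origin under its centre
- driver: bystander: screwdriver 180 mm long

How it is judged:
By the outcome, as a careful person would: the job done as asked, in the order asked, and still so for the second after the job is handed in, with the robot touching nothing.
Of arbor0, arbor1, arbor2 only 2 to 3 are there at a start; the rules pass over those that are not, and their reading is None.
At some moment in a run one of arbor0, arbor1, arbor2 may be knocked a few centimetres aside while the robot is not near it.
It also fails if it takes over 210 s, if anything falls off the work surface, if the arm or the gripper's body presses on something with over 40 N, if the wrist force passes 120 N, or if a joint passes its speed limit or range.

## Working session

There is one attempt and no reset: what is moved stays moved. The work goes in short steps, Python scripts to look and compute and a tool call to move; the robot and the scene stay as the last step left them, time stands still between calls to the robot, and variables do not carry over. Pictures are saved under pics/ and viewed, about 12 in all and at most 16, crops included, and the job is handed in when it is done.

Besides the shell and the picture viewer there is one more tool, called after "Call:" as name(argument=value, ...), one argument or row to a line, values as JSON. drive_tool: Moves the arm, as the interface text tells. Its arguments: {"type":"object","properties":{"plan":{"type":"string"},"fingers":{"type":"number"},"squeeze":{"type":"number"}},"required":["plan"]}

```bash
ls; mkdir -p pics; cat > h.py <<'E'
import numpy as np, cv2
from plant import r
def cap(name,fn=None):
    c=r.capture(name)
    if fn: cv2.imwrite('pics/'+fn,c['frame'][:,:,::-1])
    np.save('pics/cal_'+name+'.npy',np.array([c['fovy'],c['cx'],c['cy'],*np.ravel(c['rvec']),*np.ravel(c['tvec'])]))
    return c
def ray(name,u,v,z):
    "world point at height z for pixel"
    a=np.load('pics/cal_'+name+'.npy'); f=240/np.tan(np.radians(a[0])/2)
    R=cv2.Rodrigues(a[3:6])[0]; C=-R.T@a[6:9]
    d=R.T@np.array([(u-a[1])/f,(v-a[2])/f,1]); return C+d*(z-C[2])/d[2]
def proj(name,p):
    a=np.load('pics/cal_'+name+'.npy'); f=240/np.tan(np.radians(a[0])/2)
    q=cv2.Rodrigues(a[3:6])[0]@np.array(p)+a[6:9]; return np.array([a[1]+f*q[0]/q[2],a[2]+f*q[1]/q[2]])
E
python3 - <<'E'
from h import *
import math
np.set_printoptions(precision=4,suppress=True)
for n in('side','top','wrist'):
    c=cap(n,n+'0.png'); print(n,c['fovy'],c['cx'],c['cy'],{k:v for k,v in c.items() if k not in('frame','rvec','tvec','fovy','cx','cy')}); R=cv2.Rodrigues(np.array(c['rvec'],float))[0]; print(-R.T@np.ravel(c['tvec']))
print(r.get_state())
E
```

```text
pics
side 44.76821958291102 332.07151879910066 241.8774947029915 {}
[0.344  0.9404 1.0475]
top 51.450176347011805 326.2674378622975 241.94213672385078 {}
[0.4919 0.0356 1.2521]
wrist 70.85392704868289 318.880024671479 238.91179212906587 {}
[ 0.222  -0.6402  0.3844]
{'time_s': 0.15, 'joints': array([-48.3513,  20.5827,   0.646 ,  -0.0136, -70.1355, -16.5061]), 'qd': array([ 0.0018, -0.171 ,  0.1025,  0.1314,  0.016 ,  0.1546]), 'joint_torque': array([  0.0011, -58.3276,  29.3291,   7.0012,   0.0087,  -0.0001]), 'tcp_pos': array([ 0.2866, -0.6107,  0.2338]), 'eef_rot': array([ 179.9272,   -0.0083, -154.862 ]), 'contact_force': array([ 0.1299, -0.0357,  0.1769]), 'moment': array([-0.0443, -0.0057, -0.0036]), 'gripper_width': 0.08757550855813068}
```

View pics/top0.png

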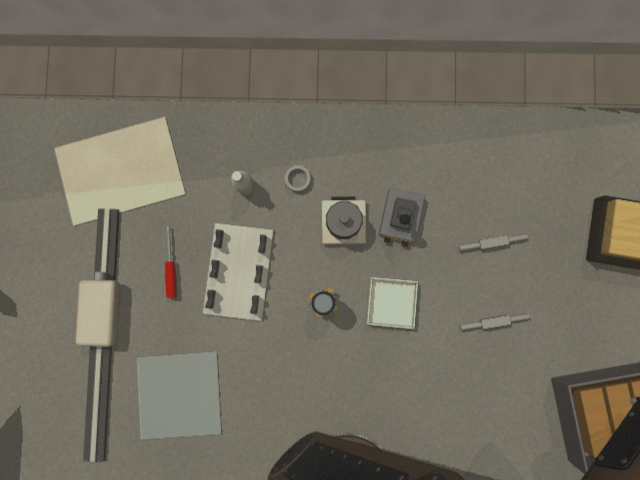

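View pics/side0.png

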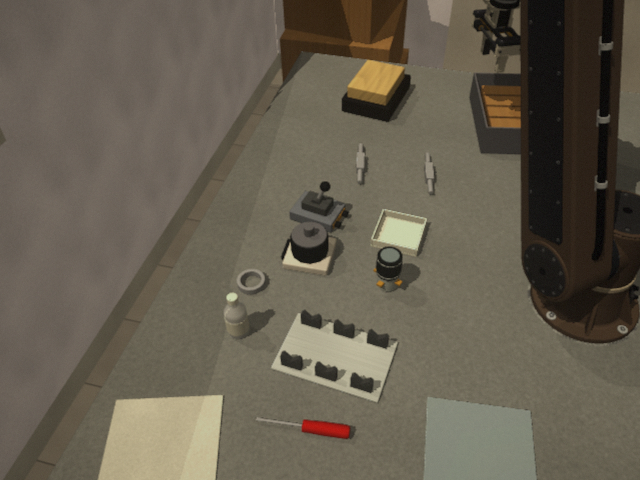

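Top view: the port with cap is at (344,222), lens (322,302), tray (393,303), rack (238,272), lamp box (403,217), arbors (495,243) and (496,322), bottle (241,182) and ring (298,179). I'll enlarge it.

```bash
python3 - <<'E'
import cv2
a=cv2.imread('pics/top0.png')
c=cv2.resize(a[160:345,195:435],None,fx=3.3,fy=3.2,interpolation=3); c=cv2.resize(a[160:345,195:435],(792,610)[:1]+(592,),interpolation=3)
c=cv2.resize(a[165:345,195:435],(792,594),interpolation=2)
cv2.imwrite('pics/topc.png',c)
E
```

```text
(no output)
```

View pics/topc.png

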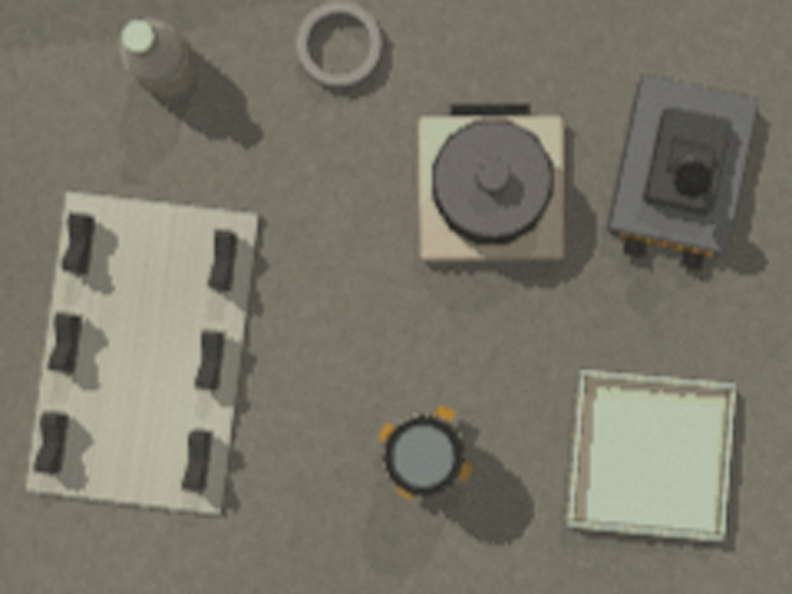

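```bash
python3 - <<'E'
from h import *
np.set_printoptions(precision=4,suppress=True)
def P(u,v,z): return ray('top',195+u/3.3-.35,165+v/3.3-.35,z)[:2]
def ang(d): return np.degrees(np.arctan2(d[1],d[0]))
print('cap disc',P(492,180,.0775),'knob',P(492,174,.1015))
c=[P(*p,.022) for p in [(420,117),(563,117),(565,260),(421,260)]];print('port',np.mean(c,0),[np.linalg.norm(c[i]-c[i-1]) for i in range(4)],ang(c[1]-c[0]))
L=P(424,455,.103);print('lens',L,[(ang(P(*p,.0345)-L),np.linalg.norm(P(*p,.0345)-L)) for p in [(446,413),(387,433),(465,470),(405,492)]])
c=[P(*p,.025) for p in [(583,370),(736,382),(722,541),(568,527)]];print('tray',np.mean(c,0),[np.linalg.norm(c[i]-c[i-1]) for i in range(4)],ang(c[1]-c[0]),ang(c[2]-c[1]))
c=[P(*p,.008) for p in [(66,192),(259,213),(222,514),(28,490)]];print('rack',np.mean(c,0),[np.linalg.norm(c[i]-c[i-1]) for i in range(4)],ang(c[1]-c[0]),ang(c[2]-c[1]))
b=[P(*p,.046) for p in [(78,243),(223,260),(66,343),(210,360),(52,443),(197,461)]];print('V',np.mean(b,0),[(b[i]+b[i+1])/2 for i in (0,2,4)],[ang(b[i+1]-b[i]) for i in(0,2,4)])
c=[P(*p,.03) for p in [(643,75),(757,97),(719,250),(611,231)]];print('lamp',np.mean(c,0),[np.linalg.norm(c[i]-c[i-1]) for i in range(4)],ang(c[2]-c[1]),ang(c[3]-c[0]),'ball',P(693,178,.105))
for n,pts in(('a',[(461,247),(528,238),(495,243)]),('b',[(461,327),(530,318),(496,322)])):
    c=[ray('top',*p,z)[:2] for p,z in zip(pts,(.011,.011,.022))];print(n,(c[0]+c[1])/2,c[2],np.linalg.norm(c[1]-c[0]),ang(c[1]-c[0]))
# side check
cap('side');print('side ball',ray('side',325,186,.105),'cap knob',ray('side',310,228,.1015),'lens top',ray('side',390,253,.103))
E
```

```text
cap disc [0.6366 0.0216] knob [0.6378 0.022 ]
port [0.6371 0.0207] [np.float64(0.10836360223223157), np.float64(0.10791499157954192), np.float64(0.10816991801596121), np.float64(0.10794025439148902)] -88.80543295458583
lens [0.4401 0.065 ] [(np.float64(-26.02369522609393), np.float64(0.03125995549702615)), (np.float64(67.24632598244419), np.float64(0.03191683280133267)), (np.float64(-114.8675497312033), np.float64(0.03159939410307803)), (np.float64(153.69616390900356), np.float64(0.03397596345831566))]
tray [ 0.441  -0.1018] [np.float64(0.11623109712292605), np.float64(0.11357938843541253), np.float64(0.11734411248044782), np.float64(0.11361943309587934)] -93.10767825418874 175.55941917043222
rack [0.5087 0.282 ] [np.float64(0.22756146113770914), np.float64(0.14904343686420476), np.float64(0.22893511875489841), np.float64(0.14808140058800115)] -94.95451996006459 174.85444918512104
V [0.508 0.279] [array([0.5818, 0.2723]), array([0.5079, 0.2787]), array([0.4342, 0.2859])] [np.float64(-95.3796573353633), np.float64(-95.32293755289945), np.float64(-95.55965523002924)]
lamp [ 0.6583 -0.1208] [np.float64(0.12007272185813196), np.float64(0.08662330378873602), np.float64(0.11863023505703024), np.float64(0.08127934546659596)] 166.80516764676094 169.404055547141 ball [ 0.6376 -0.1187]
a [ 0.5946 -0.3543] [ 0.5925 -0.3521] 0.16723994838078818 -81.00652734962135
b [ 0.3979 -0.3564] [ 0.4    -0.3542] 0.17007789934999282 -81.1332006836857
side ball [ 0.6379 -0.1198  0.105 ] cap knob [0.6344 0.028  0.1015] lens top [0.441  0.0614 0.103 ]
```

View pics/wrist0.png

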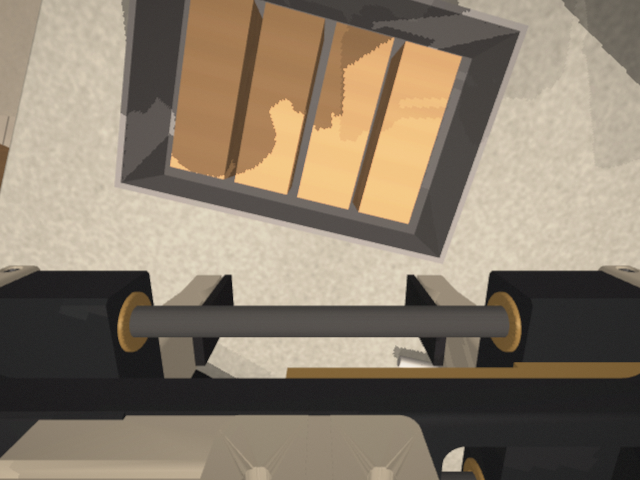

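The crate is empty and only two arbors are visible. I'll move to above the cap with the jaws along world x.

Call:
drive_tool(
  plan="-58.5 42.3 0 -1.13;-58.5 42.3 0 -1.13;-58.5 42.3 0 -1.13;-58.5 42.3 0 -1.13;-58.5 42.3 0 -1.13;-58.5 42.3 0 -1.13;-58.5 42.3 0 -1.13;-58.5 42.3 0 -1.13",
  fingers=-1,
  squeeze=15,
)

```text
time_s: 1.2
tcp_pos: [0.5297, -0.1717, 0.2348]
eef_rot: [-180.0, -0.0, -90.1]
contact_force: [1.5, 0.1, -0.1]
gripper_width: 0.0879
```

```bash
cat >> h.py <<'E'
def go(x,y,z,yaw):
    "print tool-frame shift (cm) and turn (rad) to world target"
    s=r.get_state(); p=s['tcp_pos']; R=cv2.Rodrigues(np.zeros(3))[0]
    from scipy.spatial.transform import Rotation as Ro
    R=Ro.from_euler('xyz',s['eef_rot'],degrees=True).as_matrix()
    d=R.T@(np.array([x,y,z])-p)*100; t=-np.radians((yaw-s['eef_rot'][2]+180)%360-180)
    print('t%.2f at'%s['time_s'],np.round(p,4),np.round(s['eef_rot'],1),'j',np.round(s['joints'],0),'F',np.round(s['contact_force'],1),'w%.4f'%s['gripper_width'],'-> %.2f %.2f %.2f %.3f'%(*d,t))
E
python3 -c "
from h import *
go(.637,.0215,.2,-90)"
```

```text
t1.20 at [ 0.5297 -0.1717  0.2348] [-180.    -0.   -90.1] j [  2.   9. -14.   0. -66.  -2.] F [ 1.5  0.1 -0.1] w0.0879 -> -19.34 -10.69 3.48 -0.002
```

Call:
drive_tool(
  plan="-19.3 -10.7 4 0;-19.3 -10.7 4 0;-19.3 -10.7 4 0;-19.3 -10.7 4 0;-19.3 -10.7 4 0;-19.3 -10.7 4 0;-19.3 -10.7 4 0",
)

```text
time_s: 2.08
tcp_pos: [0.6361, 0.0181, 0.195]
eef_rot: [-180.0, 0.0, -90.2]
contact_force: [1.0, -0.8, 0.5]
gripper_width: 0.0876
```

```bash
python3 -c "
from h import *
cap('wrist','w1.png')
go(.637,.0215,.089,-90)
print(proj('wrist',[.637,.0215,.1015]),proj('wrist',[.637,.0215,.0775]))"
```

```text
t2.12 at [0.6361 0.0181 0.1951] [-180.     0.   -90.2] j [ 19.  18.  -8.   0. -64. -19.] F [-0.2 -0.3 -0.1] w0.0873 -> -0.34 -0.08 10.61 -0.003
[318.44489007 247.18549595] [318.51550437 238.74597364]
```

View pics/w1.png

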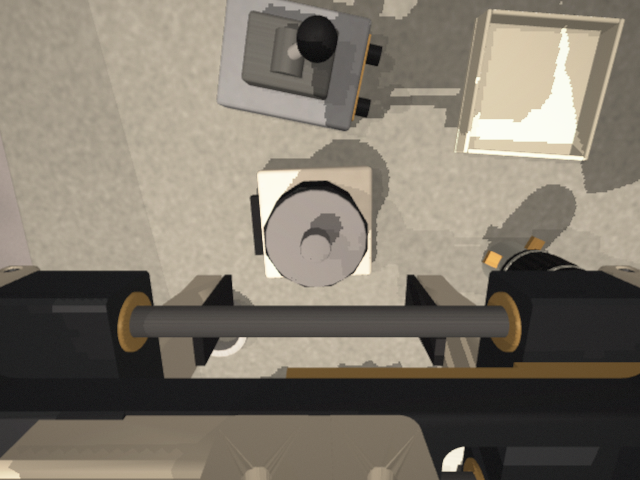

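The wrist view shows the knob top at (316,245) against a predicted (318,247), so the position holds. I'll descend and grip.

Call:
drive_tool(
  plan="-0.4 0 5 0;-0.4 0 9 0;-0.4 0 10.5 0;-0.4 0 10.5 0",
)

```text
time_s: 2.62
tcp_pos: [0.6363, 0.0225, 0.0895]
eef_rot: [179.9, -0.0, -90.1]
contact_force: [-0.6, -0.1, 0.1]
gripper_width: 0.0875
```

Call:
drive_tool(
  plan="0 0 0 0;0 0 0 0;0 0 0 0;0 0 0 0;0 0 0 0;0 0 0 0;0 0 0 0;0 0 0 0",
  fingers=1,
)

```text
time_s: 3.62
tcp_pos: [0.6365, 0.0231, 0.0895]
eef_rot: [-180.0, -0.0, -90.1]
contact_force: [-0.4, -0.2, -0.5]
gripper_width: 0.0237
```

Call:
drive_tool(
  plan="0 0 -2 0;0 0 -5 0;0 0 -7 0;0 0 -7 0",
)

```text
time_s: 4.12
tcp_pos: [0.6373, 0.0234, 0.1612]
eef_rot: [-179.8, 0.0, -90.1]
contact_force: [-0.5, -0.6, -1.4]
gripper_width: 0.0235
```

```bash
python3 -c "
from h import *
go(.441,-.102,.16,-90)"
```

```text
t4.12 at [0.6373 0.0234 0.1612] [-179.8    0.   -90.1] j [ 20.  20. -10.   0. -60. -20.] F [-0.5 -0.6 -1.4] w0.0235 -> 12.57 19.61 0.05 -0.002
```

Call:
drive_tool(
  plan="12.6 19.6 0 0;12.6 19.6 0 0;12.6 19.6 0 0;12.6 19.6 0 0;12.6 19.6 0 0;12.6 19.6 0 0;12.6 19.6 0 0;12.6 19.6 0 0",
)

```text
time_s: 5.12
tcp_pos: [0.4407, -0.1021, 0.1591]
eef_rot: [180.0, -0.0, -90.1]
contact_force: [0.2, 0.4, -1.1]
gripper_width: 0.0237
```

```bash
python3 -c "
from h import *
cap('wrist','w2.png')
go(.441,-.102,.03,-90)"
```

```text
t5.17 at [ 0.4406 -0.1022  0.1592] [180.   -0.  -90.1] j [ 12.   3. -32.  -0. -54. -12.] F [-0.2 -0.2 -0.8] w0.0237 -> -0.02 -0.05 12.92 -0.001
```

Call:
drive_tool(
  plan="0 0 5 0;0 0 9 0;0 0 11.5 0;0 0 12.5 0;0 0 12.9 0;0 0 12.9 0",
)

```text
time_s: 5.92
tcp_pos: [0.4408, -0.1024, 0.0311]
eef_rot: [-180.0, 0.0, -90.1]
contact_force: [0.3, 0.1, 0.1]
gripper_width: 0.0233
```

Call:
drive_tool(
  plan="0 0 0 0;0 0 0 0;0 0 0 0;0 0 0 0",
  fingers=0.2,
)

```text
time_s: 6.42
tcp_pos: [0.4403, -0.1025, 0.0307]
eef_rot: [-180.0, 0.0, -90.1]
contact_force: [0.3, -0.1, -0.1]
gripper_width: 0.0351
```

Call:
drive_tool(
  plan="0 0 -3 0;0 0 -7 0;0 0 -13 0;0 0 -17 0;0 0 -17 0",
)

```text
time_s: 7.05
tcp_pos: [0.4421, -0.1024, 0.2039]
eef_rot: [-179.6, 0.0, -90.1]
contact_force: [-0.5, -0.2, -1.4]
gripper_width: 0.0354
```

```bash
python3 -c "
from h import *
cap('top','top1.png')
go(.637,.0215,.22,-90)"
```

```text
t7.10 at [ 0.4408 -0.1023  0.2018] [-179.8    0.   -90.1] j [ 12.   1. -29.  -0. -60. -12.] F [-0.2  0.4  0.3] w0.0349 -> -12.42 -19.60 -1.74 -0.002
```

View pics/top1.png

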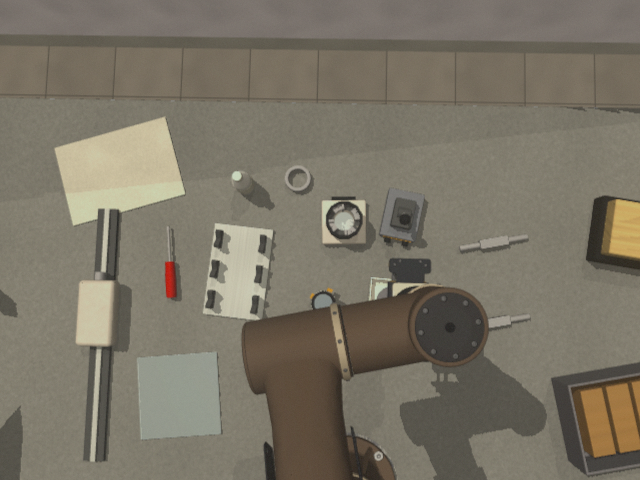

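```bash
python3 - <<'E'
import cv2
from h import *
a=cv2.imread('pics/top1.png')
c=cv2.resize(a[194:250,316:372],(560,560),interpolation=2)
cv2.imwrite('pics/portc.png',c)
print(proj('top',[.637,.0213,.0715]),proj('top',[.637,.0213,.022]))
E
```

```text
[343.83776272 219.31943724] [343.54367427 221.74809031]
```

View pics/portc.png

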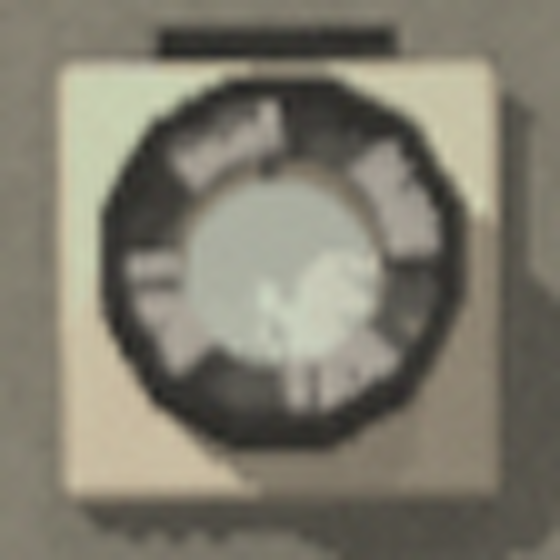

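The port crop shows tooth-plus-ramp blocks with teeth at about 5° (mod 90), ramps at 10–50° and gaps at 50–90°. The lens lugs are at 65° (mod 90), so a 30° clockwise turn puts them on the ramps. I'll move over the lens.

Call:
drive_tool(
  plan="-16.6 0 0 0;-16.6 0 0 0;-16.6 0 0 0;-16.6 0 0 0;-16.6 0 0 0;-16.6 0 0 0",
  fingers=-1,
)

```text
time_s: 7.85
tcp_pos: [0.4402, 0.0625, 0.2]
eef_rot: [179.9, -0.0, -90.2]
contact_force: [-0.2, 0.3, 0.0]
gripper_width: 0.086
```

```bash
python3 -c "
from h import *
cap('wrist','w3.png')
go(.4405,.064,.072,-90)
print(proj('wrist',[.4405,.064,.103]))"
```

```text
t7.90 at [0.4403 0.0625 0.2002] [180.   -0.  -90.2] j [ 34.  -0. -30.  -0. -60. -34.] F [-0.7 -1.  -0.3] w0.0871 -> -0.15 -0.03 12.82 -0.003
[319.01894104 243.55325803]
```

View pics/w3.png

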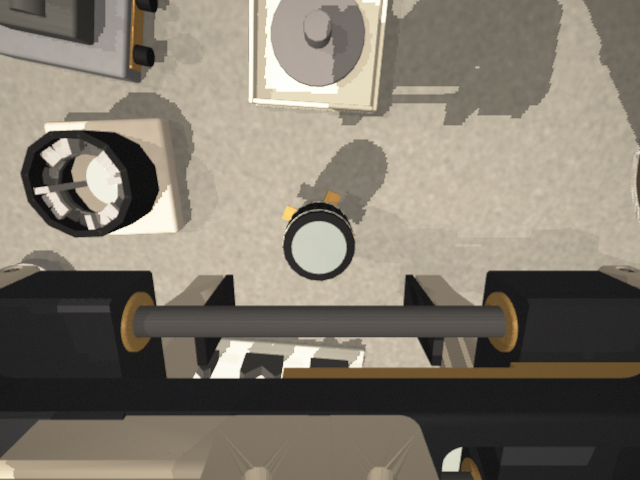

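The wrist view shows the cap in the tray with its knob up. The lens top is at (319,244), exactly as predicted. I'll grasp it.

Call:
drive_tool(
  plan="-0.15 0 5 0;-0.15 0 9 0;-0.15 0 12 0;-0.15 0 12.8 0;-0.15 0 12.8 0",
)

```text
time_s: 8.52
tcp_pos: [0.4408, 0.0646, 0.0728]
eef_rot: [180.0, -0.0, -90.1]
contact_force: [0.1, 1.0, 0.2]
gripper_width: 0.0875
```

Call:
drive_tool(
  plan="0 0 0 0;0 0 0 0;0 0 0 0;0 0 0 0;0 0 0 0;0 0 0 0",
  fingers=1,
  squeeze=20,
)

```text
time_s: 9.28
tcp_pos: [0.4407, 0.0651, 0.0729]
eef_rot: [-180.0, 0.0, -90.1]
contact_force: [-2.2, 0.7, 6.1]
gripper_width: 0.0558
```

```bash
python3 -c "
from h import *
go(.637,.0213,.2,-120)"
```

```text
t9.28 at [0.4407 0.0651 0.0729] [-180.     0.   -90.1] j [ 34.   9. -40.   0. -41. -34.] F [-2.2  0.7  6.1] w0.0558 -> 4.34 -19.64 -12.70 0.522
```

Call:
drive_tool(
  plan="0 0 -6 0;0 0 -12.7 0;0 0 -12.7 0;0 -10 -12.7 0;-2.7 -19.6 -12.7 0;-2.7 -19.6 -12.7 0;-2.7 -19.6 -12.7 0;-2.7 -19.6 -12.7 0",
)

```text
time_s: 10.28
tcp_pos: [0.6358, 0.0913, 0.1965]
eef_rot: [179.7, -0.1, -90.2]
contact_force: [-1.4, 0.3, -3.3]
gripper_width: 0.0559
```

```bash
python3 -c "
from h import *
c=cap('wrist','w4.png')
go(.637,.0213,.2,-120)
q=proj('wrist',[.637,.0213,.0715]);print(q)
u,v=np.round(q).astype(int)
im=cv2.imread('pics/w4.png')[v-90:v+90,u-90:u+90];cv2.imwrite('pics/w4c.png',cv2.resize(im,(540,540),interpolation=2));print(u-90,v-90)
"
```

```text
t10.32 at [0.6352 0.0913 0.1974] [ 1.798e+02 -1.000e-01 -9.010e+01] j [ 26.  19.  -7.  -0. -65. -26.] F [-0.4 -0.4 -3.5] w0.0559 -> 7.00 -0.19 -0.26 0.521
[316.97537616 146.64965355]
227 57
```

View pics/w4c.png

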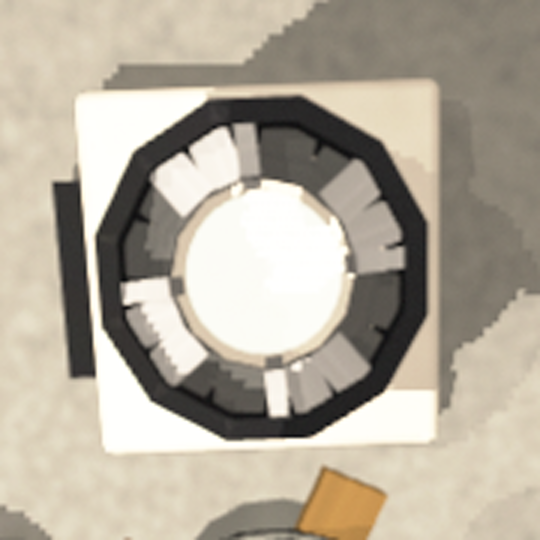

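Rim centre is at image (314.5,146.3), which gives the port at about (0.639, 0.021). The teeth are at about 7°. I'll move over the port with a 0.5 rad clockwise turn.

Call:
drive_tool(
  plan="7 -0.4 0 0.5;7 -0.4 0 0.5;7 -0.4 0 0.5;7 -0.4 0 0.5;7 -0.4 0 0.5;7 -0.4 0 0.5;7 -0.4 0 0.5",
)

```text
time_s: 11.2
tcp_pos: [0.6404, 0.0218, 0.1996]
eef_rot: [180.0, 0.0, -118.7]
contact_force: [-0.6, -0.8, -3.9]
gripper_width: 0.0559
```

```bash
python3 -c "
from h import *
go(.6395,.022,.125,-118.6)"
```

```text
t11.20 at [0.6404 0.0218 0.1996] [ 180.     0.  -118.7] j [ 19.  19.  -7.  -0. -65. -48.] F [-0.6 -0.8 -3.9] w0.0559 -> 0.03 0.08 7.46 -0.002
```

Call:
drive_tool(
  plan="0 0.1 4 0;0 0.1 7 0;0 0.1 7.5 0;0 0.1 7.9 0;0 0.1 8.2 0;0 0.1 8.4 0;0 0.1 8.4 0",
)

```text
time_s: 12.08
tcp_pos: [0.6396, 0.0219, 0.1159]
eef_rot: [-180.0, 0.0, -118.8]
contact_force: [-1.0, -2.3, -1.4]
gripper_width: 0.0557
```

```bash
python3 -c "
from h import *
go(.6395,.022,.11,-118.6)"
```

```text
t12.07 at [0.6396 0.0219 0.1159] [-180.     0.  -118.8] j [ 19.  23. -13.   0. -55. -48.] F [-1.  -2.3 -1.4] w0.0557 -> -0.00 0.01 0.59 -0.003
```

Call:
drive_tool(
  plan="0 0 0.15 0;0 0 0.3 0;0 0 0.3 0",
)

```text
time_s: 12.45
tcp_pos: [0.6395, 0.022, 0.1124]
eef_rot: [180.0, -0.0, -118.8]
contact_force: [-1.7, -2.5, -2.3]
gripper_width: 0.0558
```

Call:
drive_tool(
  plan="0 0 0.1 0;0 0 0.2 0;0 0 0.2 0",
)

```text
time_s: 12.82
tcp_pos: [0.6395, 0.022, 0.1104]
eef_rot: [180.0, -0.0, -118.8]
contact_force: [-2.8, -2.7, -1.6]
gripper_width: 0.056
```

Lateral force is building towards −x and −y. I'll comply about 1 mm that way.

Call:
drive_tool(
  plan="0.1 0.05 0 0;0.1 0.05 0 0",
)

```text
time_s: 13.08
tcp_pos: [0.6391, 0.0218, 0.1106]
eef_rot: [-180.0, 0.1, -118.8]
contact_force: [0.0, -0.2, -4.3]
gripper_width: 0.0555
```

Call:
drive_tool(
  plan="0 0 0.1 0;0 0 0.2 0;0 0 0.2 0",
)

```text
time_s: 13.45
tcp_pos: [0.6387, 0.0216, 0.1085]
eef_rot: [180.0, 0.0, -118.8]
contact_force: [0.2, 1.1, -4.4]
gripper_width: 0.0558
```

Call:
drive_tool(
  plan="0 0 0.1 0;0 0 0.2 0;0 0 0.2 0",
)

```text
time_s: 13.82
tcp_pos: [0.6389, 0.0217, 0.1079]
eef_rot: [-179.9, 0.0, -118.7]
contact_force: [-5.1, 1.1, 6.0]
gripper_width: 0.0557
```

```bash
python3 -c "
from h import *
go(.6395,.022,.1075,-118.6);print(r.get_state()['moment'])"
```

```text
t13.82 at [0.6389 0.0217 0.1079] [-179.9    0.  -118.7] j [ 19.  23. -13.   0. -54. -48.] F [-5.1  1.1  6. ] w0.0557 -> -0.05 -0.04 0.04 -0.002
[ 0.62084412  1.63680552 -0.05027596]
```

Contact at lens origin 35 mm, so it is on the ramps. I'll ease the grip to 7 N and turn counter-clockwise.

Call:
drive_tool(
  plan="0 0 0 0;0 0 0 0;0 0 0 -0.08;0 0 0 -0.16;0 0 0 -0.24;0 0 0 -0.32;0 0 0 -0.32",
  squeeze=7,
)

```text
time_s: 14.7
tcp_pos: [0.6401, 0.0214, 0.1084]
eef_rot: [-179.8, 0.0, -100.3]
contact_force: [-0.7, -0.5, 6.2]
gripper_width: 0.0561
```

```bash
python3 -c "
from h import *
go(.6395,.022,.1075,-118.6);print(r.get_state()['moment'])"
```

```text
t14.70 at [0.6401 0.0214 0.1084] [-179.8    0.  -100.3] j [ 19.  23. -13.   0. -54. -30.] F [-0.7 -0.5  6.2] w0.0561 -> -0.05 0.07 0.09 0.319
[-0.08247588  0.33580199  0.12405361]
```

Call:
drive_tool(
  plan="0 0 0 -0.06;0 0 0 -0.12;0 0 0 -0.18;0 0 0 -0.18",
)

```text
time_s: 15.2
tcp_pos: [0.6403, 0.0213, 0.1086]
eef_rot: [-179.8, -0.0, -90.0]
contact_force: [-1.1, -0.9, 6.5]
gripper_width: 0.0559
```

Call:
drive_tool(
  plan="0 0 0 -0.06;0 0 0 -0.12;0 0 0 -0.18;0 0 0 -0.18",
)

```text
time_s: 15.7
tcp_pos: [0.6386, 0.0214, 0.1064]
eef_rot: [180.0, 0.0, -79.8]
contact_force: [-0.1, -0.1, -4.4]
gripper_width: 0.0558
```

```bash
python3 -c "
from h import *
cap('side','s1.png')
go(.6395,.022,.1075,-118.6);print(r.get_state()['moment'])
p=proj('side',[.639,.021,.1]);print(p);u,v=p.astype(int)
im=cv2.imread('pics/s1.png')[v-60:v+60,u-70:u+70];cv2.imwrite('pics/s1c.png',cv2.resize(im,None,fx=4,fy=4,interpolation=2))
"
```

```text
t15.75 at [0.6387 0.0214 0.1064] [180.    0.  -79.9] j [ 19.  23. -13.  -0. -54.  -9.] F [-0.2 -0.2 -4.1] w0.0557 -> -0.04 -0.09 -0.11 0.676
[-0.04243732  0.08475433  0.00601895]
[308.9269178  226.03886538]
```

Support vanished (Fz +6.5 → −4.4), so the lugs are over the gaps and the lens is hanging in the fingers. I'll lower it through.

Call:
drive_tool(
  plan="0 0 0.2 0;0 0 0.4 0;0 0 0.6 0;0 0 0.6 0",
)

```text
time_s: 16.25
tcp_pos: [0.6385, 0.0214, 0.1002]
eef_rot: [180.0, -0.0, -79.8]
contact_force: [-0.2, 0.6, -3.9]
gripper_width: 0.0556
```

Call:
drive_tool(
  plan="0 0 0.1 0;0 0 0.2 0;0 0 0.3 0;0 0 0.3 0",
)

```text
time_s: 16.75
tcp_pos: [0.6388, 0.0211, 0.0992]
eef_rot: [-180.0, -0.0, -79.8]
contact_force: [-6.0, -1.4, 8.6]
gripper_width: 0.056
```

Landed about 8.5 mm lower, with lens origin at about 27.5 mm. That is the drop. Now clockwise.

Call:
drive_tool(
  plan="0 0 0 0.1;0 0 0 0.2;0 0 0.05 0.3;0 0 0.1 0.4;0 0 0.1 0.5;0 0 0.1 0.5",
  squeeze=9,
)

```text
time_s: 17.5
tcp_pos: [0.6395, 0.0216, 0.0976]
eef_rot: [-179.9, 0.1, -108.4]
contact_force: [0.2, 1.0, 4.1]
gripper_width: 0.0559
```

```bash
python3 -c "
from h import *
go(.6395,.022,.1075,-118.6);print(r.get_state()['moment'])"
```

```text
t17.50 at [0.6395 0.0216 0.0976] [-1.799e+02  1.000e-01 -1.084e+02] j [ 19.  24. -14.   0. -52. -38.] F [0.2 1.  4.1] w0.0559 -> -0.04 0.01 -0.99 0.178
[-0.0212541   0.20737641 -0.14704098]
```

Call:
drive_tool(
  plan="0 0 0 0.08;0 0 0.05 0.16;0 0 0.1 0.24;0 0 0.1 0.32;0 0 0.1 0.32",
)

```text
time_s: 18.12
tcp_pos: [0.639, 0.0215, 0.0964]
eef_rot: [-180.0, 0.0, -126.6]
contact_force: [-1.2, -0.4, 6.0]
gripper_width: 0.0561
```

```bash
python3 -c "
from h import *
go(.6395,.022,.1075,-118.6);print(r.get_state()['moment'])"
```

```text
t18.12 at [0.639  0.0215 0.0964] [-180.     0.  -126.6] j [ 19.  24. -14.   0. -52. -56.] F [-1.2 -0.4  6. ] w0.0561 -> -0.07 -0.01 -1.11 -0.140
[0.03062988 0.81219528 0.03370241]
```

Call:
drive_tool(
  plan="0 0 0 0.1;0 0 0 0.2;0 0 0 0.3;0 0 0 0.3",
)

```text
time_s: 18.62
tcp_pos: [0.6389, 0.0215, 0.0959]
eef_rot: [-180.0, 0.0, -143.8]
contact_force: [-1.1, -0.5, 2.9]
gripper_width: 0.0558
```

```bash
python3 -c "
from h import *
go(.6395,.022,.1075,-118.6);print(r.get_state()['moment'])
cap('side','s2.png')
p=proj('side',[.639,.021,.1]);u,v=p.astype(int)
im=cv2.imread('pics/s2.png')[v-60:v+60,u-70:u+70];cv2.imwrite('pics/s2c.png',cv2.resize(im,None,fx=4,fy=4,interpolation=2))
"
```

```text
t18.62 at [0.6389 0.0215 0.0959] [-180.     0.  -143.8] j [ 19.  24. -14.   0. -52. -73.] F [-1.1 -0.5  2.9] w0.0558 -> -0.07 0.00 -1.16 -0.439
[0.14242917 0.35694482 0.02018925]
```

Call:
drive_tool(
  plan="0 0 0 0.1;0 0 0 0.2",
)

```text
time_s: 18.92
tcp_pos: [0.6388, 0.0215, 0.0957]
eef_rot: [-180.0, 0.0, -155.4]
contact_force: [-0.4, 0.7, 1.9]
gripper_width: 0.0561
```

```bash
python3 -c "
from h import *
go(.6395,.022,.1075,-118.6);print(r.get_state()['moment'])
cap('side','s2.png')
p=proj('side',[.639,.021,.1]);u,v=p.astype(int)
im=cv2.imread('pics/s2.png')[v-60:v+60,u-70:u+70];cv2.imwrite('pics/s2c.png',cv2.resize(im,None,fx=4,fy=4,interpolation=2))
"
```

```text
t18.93 at [0.6388 0.0215 0.0957] [-180.     0.  -155.4] j [ 19.  24. -14.   0. -52. -85.] F [-0.4  0.7  1.9] w0.0561 -> -0.09 0.01 -1.18 -0.642
[0.24790071 0.31097341 0.37892121]
```

View pics/s2c.png

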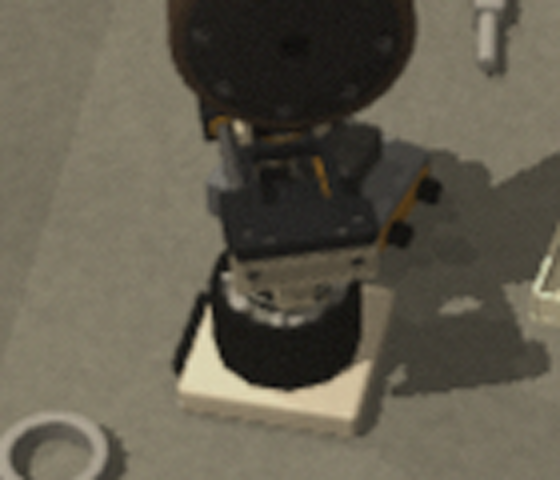

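Call:
drive_tool(
  plan="0 0 0 0.12;0 0 0 0.24",
  squeeze=10,
)

```text
time_s: 19.23
tcp_pos: [0.6387, 0.0216, 0.0955]
eef_rot: [180.0, 0.0, -169.1]
contact_force: [-0.9, 1.7, 1.8]
gripper_width: 0.0556
```

```bash
python3 -c "
from h import *
go(.6395,.022,.1075,-118.6);print(r.get_state()['moment'])
"
```

```text
t19.23 at [0.6387 0.0216 0.0955] [ 180.     0.  -169.1] j [ 19.  24. -14.  -0. -52. -98.] F [-0.9  1.7  1.8] w0.0556 -> -0.09 0.02 -1.20 -0.881
[0.45344816 0.35961685 0.43862727]
```

The moment sits at the slip limit (0.44 N·m at 10 N) with z constant, so the lens is on the firm stop. I'll release and inspect.

Call:
drive_tool(
  plan="0 0 0 0;0 0 0 0;0 0 0 0;0 0 0 0",
  fingers=-1,
)

```text
time_s: 19.73
tcp_pos: [0.6387, 0.0214, 0.0955]
eef_rot: [180.0, -0.0, -169.1]
contact_force: [1.0, -0.3, 0.2]
gripper_width: 0.086
```

Call:
drive_tool(
  plan="0 0 -3 0;0 0 -8 0;0 0 -12 0;0 0 -12 -0.1;0 0 -12 -0.28;0 0 -12 -0.46;0 0 -12 -0.64;0 0 -12 -0.82",
)

```text
time_s: 20.72
tcp_pos: [0.6386, 0.0214, 0.2156]
eef_rot: [180.0, 0.0, -121.8]
contact_force: [-0.4, -0.1, -0.5]
gripper_width: 0.0874
```

```bash
python3 -c "
from h import *
cap('wrist','w5.png');cap('top','top2.png')
go(.594,-.3535,.22,-81)
for z in(.124,.127,.13):
  print(proj('wrist',[.639,.021,z]),np.linalg.norm(proj('wrist',[.639+.028,.021,z])-proj('wrist',[.639-.028,.021,z])))
a=cv2.imread('pics/w5.png')[100:340,180:420];b=cv2.imread('pics/top2.png')[150:345,390:590]
cv2.imwrite('pics/m5.png',np.hstack([cv2.resize(a,(400,400)),cv2.resize(b,(400,400))]))
"
```

```text
t20.82 at [0.6386 0.0214 0.2156] [-180.    0. -122.] j [ 19.  18.  -6.  -0. -66. -51.] F [-0.   0.6  0.1] w0.0873 -> 34.15 -16.11 -0.44 -0.716
[317.93423383 243.38380624] 74.06015842193509
[317.92058297 244.51796284] 74.9004211892535
[317.90661186 245.67872709] 75.75997815708422
```

View pics/m5.png

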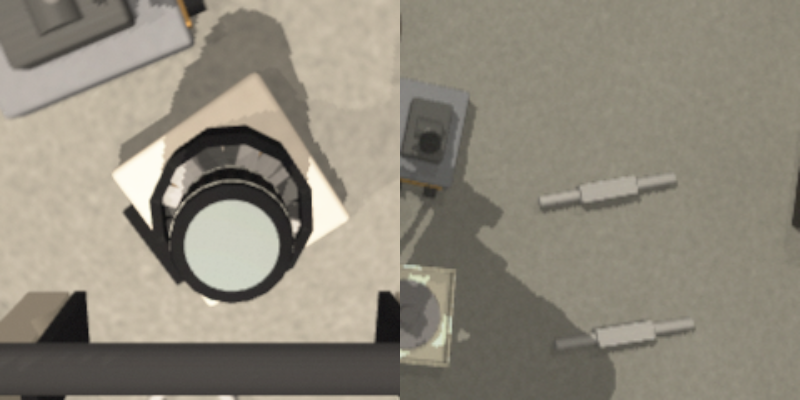

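Lens is upright and seated in the port: top circle centre measured at (318.6,244), predicted (318,244.5). The lower arbor has been knocked from (496,322) to about (503,313). Going to the upper arbor.

```bash
python3 -c "
from h import *
for P in ([(460.5,248.5),(528,238.3)],[(468.5,318.3),(536.5,308)]):
  c=[ray('top',*p,.011)[:2] for p in P];d=c[1]-c[0];print((c[0]+c[1])/2,np.linalg.norm(d),np.degrees(np.arctan2(d[1],d[0])))
"
```

```text
[ 0.59237027 -0.35368107] 0.16893578908541562 -80.06109432622016
[ 0.42109393 -0.37353613] 0.16835544503510813 -79.97150438835041
```

Call:
drive_tool(
  plan="34.1 -16.1 0 -0.71;34.1 -16.1 0 -0.71;34.1 -16.1 0 -0.71;34.1 -16.1 0 -0.71;34.1 -16.1 0 -0.71;34.1 -16.1 0 -0.71;34.1 -16.1 0 -0.71;34.1 -16.1 0 -0.71",
)

```text
time_s: 21.82
tcp_pos: [0.5928, -0.3535, 0.2151]
eef_rot: [180.0, 0.0, -81.8]
contact_force: [-0.7, 0.0, 1.2]
gripper_width: 0.0876
```

```bash
python3 -c "
from h import *
cap('wrist','w6.png')
go(.594,-.3535,.22,-81)
"
```

```text
t21.88 at [ 0.5931 -0.3525  0.2153] [180.    0.  -81.7] j [-15.  23.   1.  -0. -69.  23.] F [0.2 1.4 0.2] w0.0877 -> 0.11 -0.07 -0.47 -0.011
```

View pics/w6.png

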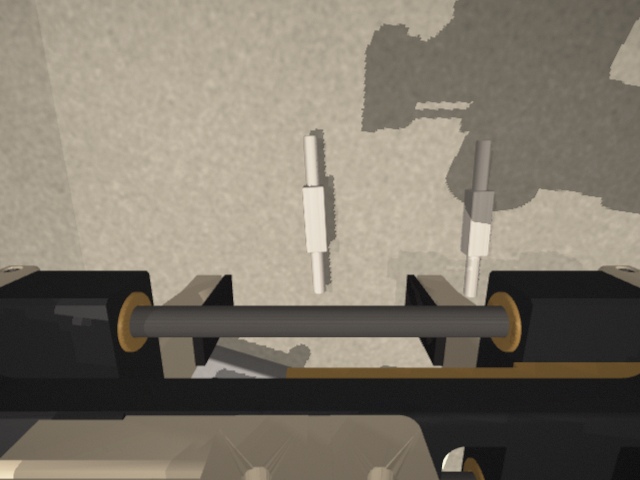

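```bash
python3 -c "
from h import *
for P,m in (([(310.5,136),(319,293)],(315,219)),([(483.5,140),(470.5,297)],(479,222))):
  c=[ray('wrist',*p,.013)[:2] for p in P];d=c[1]-c[0];print((c[0]+c[1])/2,ray('wrist',*m,.022),np.linalg.norm(d),np.degrees(np.arctan2(d[1],d[0])))
"
```

```text
[ 0.59668833 -0.34758577] [ 0.59694371 -0.34999391  0.022     ] 0.17074845253576457 101.0344889734835
[ 0.42475685 -0.3678515 ] [ 0.42724106 -0.37115186  0.022     ] 0.17178972301936546 100.68170326224502
```

```bash
python3 -c "
from h import *
go(.596,-.351,.015,-79.5)
"
```

```text
t21.88 at [ 0.5931 -0.3525  0.2153] [180.    0.  -81.7] j [-15.  23.   1.  -0. -69.  23.] F [0.2 1.4 0.2] w0.0877 -> -0.10 -0.31 20.03 -0.038
```

Call:
drive_tool(
  plan="-0.1 -0.3 6 -0.04;-0.1 -0.3 12 -0.04;-0.1 -0.3 17 -0.04;-0.1 -0.3 19.4 -0.04;-0.1 -0.3 20 -0.04;-0.1 -0.3 20 -0.04",
)

```text
time_s: 22.62
tcp_pos: [0.597, -0.3506, 0.0164]
eef_rot: [-180.0, -0.0, -79.2]
contact_force: [0.1, 0.2, 0.9]
gripper_width: 0.0875
```

Call:
drive_tool(
  plan="0 0 0 0;0 0 0 0;0 0 0 0;0 0 0 0;0 0 0 0;0 0 0 0;0 0 0 0;0 0 0 0",
  fingers=1,
  squeeze=35,
)

```text
time_s: 23.62
tcp_pos: [0.5961, -0.3515, 0.0155]
eef_rot: [-180.0, -0.0, -79.2]
contact_force: [1.2, 0.2, -0.2]
gripper_width: 0.0216
```

Call:
drive_tool(
  plan="0 0 -3 0;0 0 -9 0;0 0 -15 0;0 0 -20 0;0 0 -20 0",
)

```text
time_s: 24.25
tcp_pos: [0.5979, -0.3523, 0.2207]
eef_rot: [-179.6, -0.2, -79.2]
contact_force: [0.1, -0.3, -4.8]
gripper_width: 0.0213
```

```bash
python3 -c "
from h import *
go(.5818,.2723,.215,-95.4)
"
```

```text
t24.25 at [ 0.5979 -0.3523  0.2207] [-179.6   -0.2  -79.2] j [-14.  22.   2.   0. -69.  25.] F [ 0.1 -0.3 -4.8] w0.0213 -> -61.66 -10.12 0.38 0.283
```

Arbor held (21.5 mm). I'll move past the rack for a wrist look at the V-blocks.

Call:
drive_tool(
  plan="-47 -7 0 0.28;-47 -7 0 0.28;-47 -7 0 0.28;-47 -7 0 0.28;-47 -7 0 0.28;-47 -7 0 0.28;-47 -7 0 0.28;-47 -7 0 0.28",
)

```text
time_s: 25.25
tcp_pos: [0.5754, 0.1258, 0.2137]
eef_rot: [179.8, -0.0, -95.2]
contact_force: [-0.0, 0.0, -3.7]
gripper_width: 0.022
```

```bash
python3 -c "
from h import *
go(.54,.34,.22,-95.4)
"
```

```text
t25.25 at [0.5754 0.1258 0.2137] [179.8  -0.  -95.2] j [ 31.  13. -12.  -0. -65. -36.] F [-0.   0.  -3.7] w0.0220 -> -21.01 5.47 -0.63 0.004
```

Call:
drive_tool(
  plan="-21 5.5 -0.5 0;-21 5.5 -0.5 0;-21 5.5 -0.5 0;-21 5.5 -0.5 0;-21 5.5 -0.5 0;-21 5.5 -0.5 0;-21 5.5 -0.5 0",
)

```text
time_s: 26.12
tcp_pos: [0.5414, 0.3363, 0.22]
eef_rot: [180.0, -0.0, -95.3]
contact_force: [0.2, 0.7, -2.6]
gripper_width: 0.0218
```

```bash
python3 -c "
from h import *
cap('wrist','w7.png')
go(.5818,.2723,.1,-95.4)
for q in [(.5818,.2723),(.4342,.2859)]:
  for s in(-1,1):
    t=np.radians(-95.4);print(proj('wrist',[q[0]+s*.055*np.cos(t),q[1]+s*.055*np.sin(t),.046]))
"
```

```text
t26.18 at [0.5416 0.3363 0.2203] [180.   -0.  -95.3] j [ 49.  18.  -6.  -0. -67. -55.] F [ 0.6  0.  -4.2] w0.0216 -> 6.00 -4.60 12.03 0.001
[272.04432001 215.39452233]
[267.50234462  94.37497071]
[423.36663352 215.04077099]
[433.49821089  93.94983564]
```

View pics/w7.png

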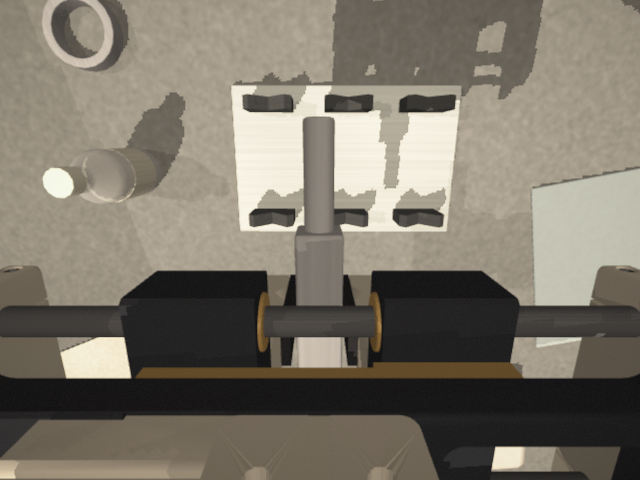

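```bash
python3 -c "
from h import *
np.set_printoptions(precision=4,suppress=True)
c=[ray('wrist',*p,.008)[:2] for p in [(232,85),(461,86),(448,231),(240,231)]]
print(c,np.mean(c,0),[np.linalg.norm(c[i]-c[i-1]) for i in range(4)])
for i,j in((0,1),(3,2)):
  d=c[j]-c[i];print(np.degrees(np.arctan2(d[1],d[0])))
for z in(.03,.04,.046):
  b=[ray('wrist',*p,z)[:2] for p in [(268,102),(427.5,102),(272,217),(417.5,217)]];print(z,np.mean(b,0),np.linalg.norm(b[1]-b[0]),np.linalg.norm(b[3]-b[2]),np.linalg.norm(b[2]-b[0]))
a=np.load('pics/cal_wrist.npy');R=cv2.Rodrigues(a[3:6])[0];print(-R.T@a[6:9],R[2])
im=cv2.imread('pics/w7.png')[70:245,225:470];cv2.imwrite('pics/w7c.png',cv2.resize(im,None,fx=3.2,fy=3.2,interpolation=2))
"
```

```text
[array([0.6153, 0.2   ]), array([0.3894, 0.2223]), array([0.4012, 0.37  ]), array([0.6307, 0.3483])] [0.5092 0.2851] [np.float64(0.14909415503304996), np.float64(0.2270081191592633), np.float64(0.1481912701890698), np.float64(0.2305064820512137)]
174.36885383771232
174.5992521487016
0.03 [0.5098 0.2838] 0.15030970962524368 0.14976464313941332 0.11043462198663367
0.04 [0.5105 0.2833] 0.14589901342945283 0.14536994140387055 0.10719402250510658
0.046 [0.511 0.283] 0.14325259571197832 0.14273312036254487 0.10524966281619035
[0.5351 0.2661 0.3708] [ 0.025   0.2644 -0.9641]
```

View pics/w7c.png

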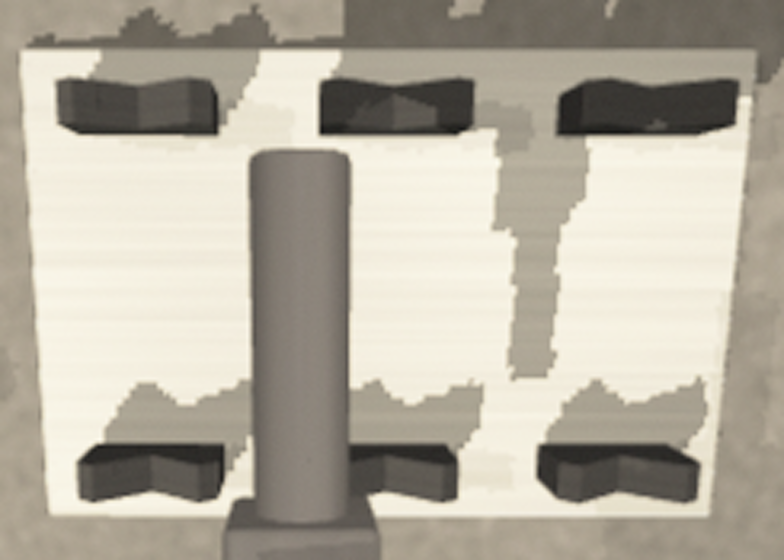

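The plate-corner fit puts the rack centre at about (0.5095, 0.2840), arbor direction −95.5°. The far notch is at (0.584, 0.276), and I'm moving there.

Call:
drive_tool(
  plan="5.6 -4.8 0 0;5.6 -4.8 0 0;5.6 -4.8 6 0;5.6 -4.8 11 0;5.6 -4.8 12 0;5.6 -4.8 12 0",
)

```text
time_s: 26.92
tcp_pos: [0.5848, 0.2773, 0.1014]
eef_rot: [-180.0, -0.0, -95.3]
contact_force: [0.1, 0.2, -2.9]
gripper_width: 0.0214
```

```bash
python3 -c "
from h import *
go(.584,.276,.047,-95.5)
"
```

```text
t26.93 at [0.5848 0.2773 0.1014] [-180.    -0.   -95.3] j [ 43.  24. -13.   0. -53. -48.] F [ 0.1  0.2 -2.9] w0.0214 -> 0.14 0.07 5.44 0.004
```

Call:
drive_tool(
  plan="0.1 0.1 3 0;0.1 0.1 4.5 0;0.1 0.1 5.2 0;0.1 0.1 5.4 0;0.1 0.1 5.4 0",
)

```text
time_s: 27.55
tcp_pos: [0.5835, 0.2768, 0.0473]
eef_rot: [-180.0, 0.0, -95.3]
contact_force: [-0.7, 0.8, -3.2]
gripper_width: 0.0217
```

Call:
drive_tool(
  plan="0 0 0.1 0;0 0 0.2 0;0 0 0.2 0",
)

```text
time_s: 27.92
tcp_pos: [0.5835, 0.2766, 0.045]
eef_rot: [-180.0, 0.0, -95.3]
contact_force: [0.9, 0.1, -1.9]
gripper_width: 0.022
```

Call:
drive_tool(
  plan="0 0 0 0;0 0 0 0;0 0 0 0;0 0 0 0;0 0 0 0",
  fingers=-1,
)

```text
time_s: 28.55
tcp_pos: [0.583, 0.2764, 0.0446]
eef_rot: [180.0, 0.0, -95.3]
contact_force: [0.7, 0.0, 0.8]
gripper_width: 0.0662
```

Call:
drive_tool(
  plan="0 0 -4 0;0 0 -10 0;0 0 -16 0;0 0 -18 0;0 0 -18 0",
)

```text
time_s: 29.18
tcp_pos: [0.5837, 0.277, 0.227]
eef_rot: [-179.8, 0.2, -95.3]
contact_force: [-1.0, -0.2, 0.4]
gripper_width: 0.0876
```

```bash
python3 -c "
from h import *
cap('top','top3.png');cap('side','s3.png')
go(.4245,-.371,.22,-79.5)
a=cv2.imread('pics/top3.png')[210:330,195:345];b=cv2.imread('pics/top3.png')[150:345,390:590]
s=cv2.imread('pics/s3.png')[130:430,240:480]
cv2.imwrite('pics/m6.png',np.hstack([np.vstack([cv2.resize(a,(400,300)),cv2.resize(b,(400,300))]),cv2.resize(s,(400,600))]))
"
```

```text
t29.27 at [0.5826 0.2762 0.2239] [180.   -0.  -95.3] j [ 43.  18.  -4.  -0. -68. -48.] F [0.3 0.4 0.4] w0.0877 -> 65.90 9.78 0.41 -0.275
```

View pics/m6.png

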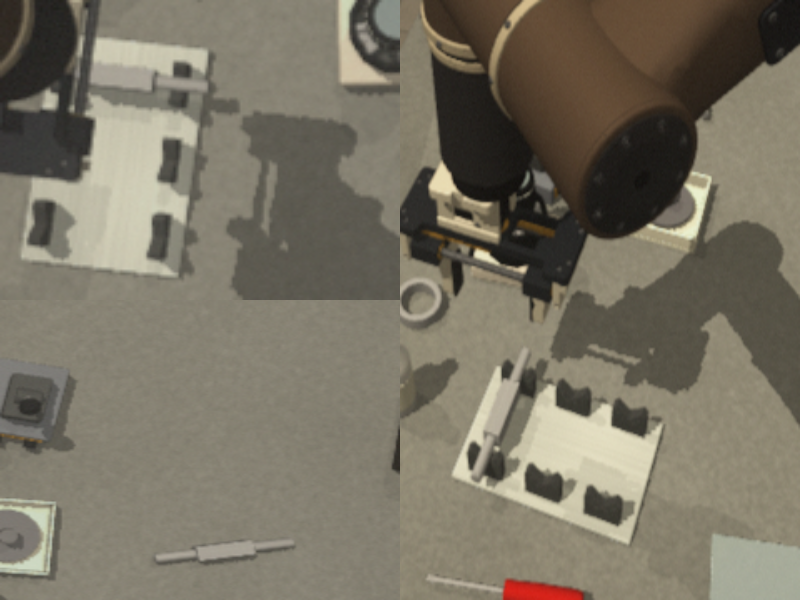

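The side view shows the first arbor lying in both V's of the far pair. The second is unmoved at about (503,313) in the top view. Going for it.

Call:
drive_tool(
  plan="65.9 9.8 0.4 -0.27;65.9 9.8 0.4 -0.27;65.9 9.8 0.4 -0.27;65.9 9.8 0.4 -0.27;65.9 9.8 0.4 -0.27;65.9 9.8 0.4 -0.27;65.9 9.8 0.4 -0.27;65.9 9.8 0.4 -0.27",
)

```text
time_s: 30.28
tcp_pos: [0.4629, -0.2109, 0.2203]
eef_rot: [179.9, 0.0, -79.8]
contact_force: [0.6, -0.5, -0.4]
gripper_width: 0.088
```

```bash
python3 -c "
from h import *
go(.4245,-.371,.22,-79.5)
"
```

```text
t30.27 at [ 0.4629 -0.2109  0.2203] [179.9   0.  -79.8] j [ -2.   5. -21.  -0. -64.  13.] F [ 0.6 -0.5 -0.4] w0.0880 -> 15.07 6.62 0.03 -0.005
```

Call:
drive_tool(
  plan="15 6.6 0 0;15 6.6 0 0;15 6.6 0 0;15 6.6 0 0;15 6.6 0 0;15 6.6 0 0",
)

```text
time_s: 31.02
tcp_pos: [0.4261, -0.3676, 0.2212]
eef_rot: [180.0, 0.0, -79.7]
contact_force: [0.7, -1.0, -0.0]
gripper_width: 0.0875
```

```bash
python3 -c "
from h import *
cap('wrist','w8.png')
go(.4245,-.371,.015,-79.5)
g=cv2.cvtColor(cv2.imread('pics/w8.png'),cv2.COLOR_BGR2GRAY)
print(proj('wrist',[.4245,-.371,.022]))
for v in range(120,266,12): print(v,*(g[v,270:370:4]))
"
```

```text
t31.07 at [ 0.4263 -0.3676  0.2214] [180.    0.  -79.7] j [-21.  11. -15.  -0. -65.  31.] F [ 0.5  0.2 -0.4] w0.0875 -> 0.30 0.23 20.64 -0.004
[321.55638166 212.30474146]
120 177 180 180 182 176 178 174 185 175 169 179 176 178 173 177 180 180 184 189 187 175 185 185 180 181
132 178 180 180 172 175 177 181 180 177 181 175 161 218 218 155 116 151 175 178 178 181 178 182 175 161
144 177 179 176 186 179 177 180 177 175 176 180 159 220 217 152 108 160 175 178 178 181 178 178 182 183
156 179 177 176 178 177 179 170 177 183 179 181 163 220 218 150 102 154 173 176 182 187 180 178 181 182
168 176 178 175 178 175 179 180 182 184 185 185 163 222 218 150 104 165 180 176 176 178 178 182 183 179
180 181 176 186 182 179 178 175 177 178 182 175 101 119 168 111 99 109 112 180 177 180 183 181 184 181
192 175 176 180 181 177 175 177 176 174 174 176 222 226 224 222 217 103 103 171 187 182 177 170 171 182
204 182 181 179 180 176 173 183 183 181 176 174 222 225 222 222 209 102 108 163 172 173 184 182 174 178
216 182 181 176 177 180 179 181 184 180 182 157 223 226 222 221 205 103 101 172 179 178 175 172 176 174
228 180 181 181 191 178 180 181 177 177 180 165 222 224 222 221 199 101 101 169 174 181 181 175 177 176
240 179 181 187 179 178 184 181 177 175 181 167 223 223 222 221 205 174 167 164 179 178 174 171 166 174
252 182 175 189 181 179 176 181 180 173 182 186 172 227 217 129 103 181 179 179 187 179 175 181 181 179
264 181 175 183 179 180 182 181 185 186 181 183 173 226 215 127 103 178 177 177 181 182 175 177 175 178
```

Pixel rows place the body at about (321.5,214), matching the target. I'll grasp it.

Call:
drive_tool(
  plan="0.2 0.2 6 0;0.2 0.2 12 0;0.2 0.2 17 0;0.2 0.2 20 0;0.2 0.2 20.6 0;0.2 0.2 20.6 0",
)

```text
time_s: 31.82
tcp_pos: [0.4251, -0.3707, 0.0162]
eef_rot: [-180.0, -0.0, -79.7]
contact_force: [0.9, -0.0, 0.9]
gripper_width: 0.0874
```

Call:
drive_tool(
  plan="0 0 0 0;0 0 0 0;0 0 0 0;0 0 0 0;0 0 0 0;0 0 0 0;0 0 0 0;0 0 0 0",
  fingers=1,
)

```text
time_s: 32.83
tcp_pos: [0.4243, -0.3709, 0.0155]
eef_rot: [180.0, 0.0, -79.8]
contact_force: [0.7, 0.1, -0.1]
gripper_width: 0.0218
```

Call:
drive_tool(
  plan="0 0 -3 0;0 0 -9 0;0 0 -15 0;0 0 -20 0;0 0 -20 0",
)

```text
time_s: 33.45
tcp_pos: [0.4262, -0.3719, 0.2199]
eef_rot: [-179.6, -0.3, -79.8]
contact_force: [-0.2, 0.0, -3.9]
gripper_width: 0.0216
```

```bash
python3 -c "
from h import *
go(.435,.290,.215,-95.5)
"
```

```text
t33.45 at [ 0.4262 -0.3719  0.2199] [-179.6   -0.3  -79.8] j [-21.  11. -15.   0. -64.  31.] F [-0.2  0.  -3.9] w0.0216 -> -64.99 -12.61 0.26 0.274
```

Call:
drive_tool(
  plan="-65 -12.6 0 0.27;-65 -12.6 0 0.27;-65 -12.6 0 0.27;-65 -12.6 0 0.27;-65 -12.6 0 0.27;-65 -12.6 0 0.27;-65 -12.6 0 0.27;-65 -12.6 0 0.27",
)

```text
time_s: 34.45
tcp_pos: [0.4298, 0.1248, 0.2144]
eef_rot: [179.9, -0.0, -95.3]
contact_force: [0.7, -0.8, -2.8]
gripper_width: 0.0218
```

```bash
python3 -c "
from h import *
go(.435,.290,.12,-95.5)
"
```

```text
t34.45 at [0.4298 0.1248 0.2144] [179.9  -0.  -95.3] j [ 42.  -0. -28.  -0. -62. -47.] F [ 0.7 -0.8 -2.8] w0.0218 -> -16.51 0.98 9.43 0.004
```

Call:
drive_tool(
  plan="-16.5 1 0 0;-16.5 1 0 0;-16.5 1 0 0;-16.5 1 0 0;-16.5 1 6 0;-16.5 1 9.4 0;-16.5 1 9.4 0",
)

```text
time_s: 35.33
tcp_pos: [0.4344, 0.2855, 0.1184]
eef_rot: [179.7, -0.4, -95.3]
contact_force: [0.2, 0.2, -2.3]
gripper_width: 0.0216
```

```bash
python3 -c "
from h import *
go(.435,.290,.047,-95.5)
"
```

```text
t35.33 at [0.4344 0.2855 0.1184] [179.7  -0.4 -95.3] j [ 55.  13. -27.  -0. -51. -60.] F [ 0.2  0.2 -2.3] w0.0216 -> -0.50 -0.05 7.14 0.003
```

Call:
drive_tool(
  plan="-0.1 0 3 0;-0.1 0 6 0;-0.1 0 6.9 0;-0.1 0 7.1 0;-0.1 0 7.1 0",
)

```text
time_s: 35.95
tcp_pos: [0.437, 0.2899, 0.0518]
eef_rot: [-179.9, 0.1, -95.3]
contact_force: [0.0, 0.4, -3.1]
gripper_width: 0.0218
```

Call:
drive_tool(
  plan="0 0 0.1 0;0 0 0.2 0;0 0 0.2 0",
)

```text
time_s: 36.33
tcp_pos: [0.4364, 0.2893, 0.0488]
eef_rot: [-180.0, 0.0, -95.3]
contact_force: [-0.8, 0.1, -2.5]
gripper_width: 0.0216
```

Call:
drive_tool(
  plan="0 0.1 0.15 0;0 0.1 0.3 0;0 0.1 0.4 0;0 0.1 0.4 0",
)

```text
time_s: 36.83
tcp_pos: [0.4353, 0.2894, 0.0451]
eef_rot: [-180.0, -0.0, -95.3]
contact_force: [-2.2, -1.3, 4.4]
gripper_width: 0.0219
```

Call:
drive_tool(
  plan="0 0 0 0;0 0 0 0;0 0 0 0;0 0 0 0;0 0 0 0",
  fingers=-1,
)

```text
time_s: 37.45
tcp_pos: [0.4354, 0.2894, 0.0446]
eef_rot: [-180.0, -0.0, -95.3]
contact_force: [-0.3, -0.6, 0.4]
gripper_width: 0.0665
```

Call:
drive_tool(
  plan="0 0 -4 0;0 0 -10 0;0 0 -16 0;0 0 -18 0;0 0 -18 0",
)

```text
time_s: 38.08
tcp_pos: [0.436, 0.2901, 0.2266]
eef_rot: [-179.9, 0.2, -95.3]
contact_force: [0.6, -0.6, -0.6]
gripper_width: 0.0877
```

```bash
python3 -c "
from h import *
go(.56,-.098,.2,-102)
"
```

```text
t38.08 at [0.436  0.2901 0.2266] [-179.9    0.2  -95.3] j [ 55.   6. -19.   0. -64. -60.] F [ 0.6 -0.6 -0.6] w0.0877 -> 37.52 -15.91 2.56 0.118
```

The second arbor is seated (contact at the expected height). Next, the lever: close the fingers and turn the tool x-axis along the box's +x.

```bash
python3 -c "
from h import *
go(.575,-.1055,.2,-12)
"
```

```text
t38.08 at [0.436  0.2901 0.2266] [-179.9    0.2  -95.3] j [ 55.   6. -19.   0. -64. -60.] F [ 0.6 -0.6 -0.6] w0.0877 -> 38.13 -17.47 2.56 -1.453
```

Call:
drive_tool(
  plan="38.1 -17.4 0 -1.45;38.1 -17.4 0 -1.45;38.1 -17.4 0 -1.45;38.1 -17.4 0 -1.45;38.1 -17.4 0 -1.45;38.1 -17.4 0 -1.45;38.1 -17.4 0 -1.45;38.1 -17.4 0 -1.45",
  fingers=1,
)

```text
time_s: 39.08
tcp_pos: [0.5733, -0.1084, 0.2225]
eef_rot: [179.9, 0.2, -17.4]
contact_force: [-0.6, 0.1, -0.0]
gripper_width: 0.0135
```

```bash
python3 -c "
from h import *
cap('wrist','w9.png');cap('top','top4.png')
go(.575,-.1055,.098,-12)
print(proj('wrist',[.638,-.119,.105]),proj('top',[.638,-.119,.105]))
g=cv2.imread('pics/w9.png').max(2);q=proj('wrist',[.638,-.119,.105]).astype(int)
m=(g<45).astype(np.uint8);m[270:]=0
n,l,st,ce=cv2.connectedComponentsWithStats(m)
for i in range(1,n):
  if st[i,4]>200: print(st[i],ce[i])
"
```

```text
t39.17 at [ 0.5733 -0.1086  0.2222] [179.9   0.2 -17.5] j [  8.  13. -12.  -0. -66.  64.] F [ 0.4 -0.1 -1.2] w0.0054 -> 0.11 -0.36 12.42 -0.095
[308.20161424 154.51150478] [404.78598482 218.42924319]
[291 140  32  32 631] [307.34706815 155.56735341]
[ 134  151   89   97 2699] [188.59614672 195.01741386]
[124 176  41  63 238] [154.59663866 204.33613445]
```

Ball measured at image (307,156), matching (0.637,−0.119). I'll descend and push.

Call:
drive_tool(
  plan="0.1 -0.4 5 -0.09;0.1 -0.4 10 -0.09;0.1 -0.4 12.4 -0.09;0.1 -0.4 12.4 -0.09",
)

```text
time_s: 39.67
tcp_pos: [0.5736, -0.102, 0.0977]
eef_rot: [179.9, 0.3, -12.5]
contact_force: [0.3, -0.2, 1.0]
gripper_width: 0.0002
```

Call:
drive_tool(
  plan="2 0 0 0;3.5 0 0 0;4.5 0 0 0;5.5 0 0 0;6.5 0 0 0;7.5 0 0 0;8.5 0 0 0;8.5 0 0 0",
)

```text
time_s: 40.67
tcp_pos: [0.6596, -0.1209, 0.1002]
eef_rot: [180.0, -0.0, -12.4]
contact_force: [0.5, -0.4, -0.0]
gripper_width: 0.0003
```

```bash
python3 -c "
from h import *
go(.6719,-.126,.098,-12)
"
```

```text
t40.67 at [ 0.6596 -0.1209  0.1002] [180.   -0.  -12.4] j [  6.  26.  -9.   0. -55.  71.] F [ 0.5 -0.4 -0. ] w0.0003 -> 1.31 0.23 0.22 -0.008
```

Call:
drive_tool(
  plan="0.4 0 0 0;0.8 0 0 0;1.0 0 0 0",
)

```text
time_s: 41.05
tcp_pos: [0.6658, -0.1225, 0.1]
eef_rot: [180.0, 0.3, -12.4]
contact_force: [-13.6, 5.4, 6.8]
gripper_width: 0.0003
```

Call:
drive_tool(
  plan="0.2 0 0 0;0.4 0 0 0;0.5 0 0 0",
)

```text
time_s: 41.42
tcp_pos: [0.6663, -0.1228, 0.0998]
eef_rot: [179.9, 0.8, -12.5]
contact_force: [-25.8, 12.2, 16.8]
gripper_width: 0.0004
```

A firm stop was reached (position held, force rising). I'll back off and rise clear.

Call:
drive_tool(
  plan="-2 0 0 0;-6 0 0 0;-6 0 -4 0;-6 0 -10 0;-11 0 -12 0;-14 0 -12 0;-14 0 -12 0;-14 0 -12 0",
)

```text
time_s: 42.42
tcp_pos: [0.5375, -0.0938, 0.2212]
eef_rot: [-180.0, -0.1, -12.4]
contact_force: [-0.0, -0.3, -0.2]
gripper_width: 0.0003
```

```bash
python3 -c "
from h import *
cap('top','top5.png');cap('side','s5.png');cap('wrist','w10.png')
go(.5,0,.2,-12)
a=cv2.imread('pics/top5.png')[160:345,190:540];s=cv2.imread('pics/s5.png')
u,v=proj('side',[.639,.021,.1]).astype(int);print(u,v)
P=cv2.resize(a,(800,270),interpolation=2)
b=cv2.resize(s[290:410,255:405],(380,300),interpolation=2)
c=cv2.resize(s[170:290,255:423],(420,300),interpolation=2)
cv2.imwrite('pics/fin.png',np.vstack([P,np.hstack([b,c])]))
"
```

```text
t42.58 at [ 0.5374 -0.094   0.2202] [180.    0.  -12.4] j [ 11.   9. -17.   0. -64.  67.] F [ 0.7  0.8 -1. ] w0.0005 -> -5.68 -8.37 2.02 -0.008
308 226
```

View pics/fin.png

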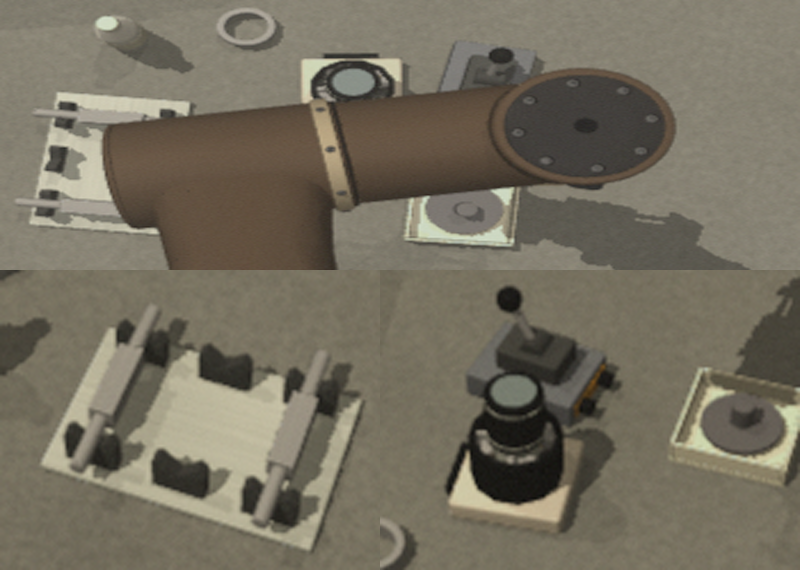

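```bash
python3 -c "
from h import *
for z in(.127,.13,.138): print(z,proj('side',[.639,.021,z]),proj('side',[.639,.021,z-.055]))
print('closing',r.close_job())
"
```

```text
0.127 [308.55543842 217.61113274] [309.30102918 234.52630998]
0.13 [308.51349226 216.65950238] [309.26147288 233.62889818]
0.138 [308.40096649 214.10663641] [309.15537653 231.22189616]
the job is handed in; nothing more can be done
closing None
```

The job is done and handed in, at about 43 s on the robot's clock.

- **Cap:** it lies in the tray with its knob up.
- **Lens:**
  - I set it on the ramps (origin about 35 mm up) and turned it about 0.7 rad counter-clockwise, until it lost support. I then lowered it about 8.5 mm through the gaps.
  - I screwed it clockwise until the fingers slipped on it at a firm stop, at about 0.44 N·m and constant height.
  - In the last side picture its top is at row 219. A lens fully home would show at row 217.6, and one only dropped would show higher, at about 216.7. The difference between those two is near the limit of the picture.
- **Arbors:** I found only two. One had been knocked a few centimetres aside and I measured it again before gripping it. Both lie level in the two outer notch pairs. The area right beside the base was never fully visible, so that spot is unchecked for a third.
- **Lamp lever:** I pushed it last, against its stop. The contact force on the tool reached about 33 N there. The last picture shows it leaning to the on side.
- **Bystanders:** the bottle and ring gauge look undisturbed in the last picture. The screwdriver was last seen in place after the first arbor was laid.

The top and wrist cameras disagreed by up to 5 mm on the arbors and the rack. I took values between the two for those, and everything seated.

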